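Hold-down strap over the die shoe's stud

ROBOT

A 6-joint arm with a two-finger parallel gripper is mounted at the origin on the work surface. World frame = base frame: x ahead of the robot, y to its left, z up, the work surface at z = 0. Lengths are in m, angles in rad, forces in N, time in s.
With the tool pointing down it reaches from about 0.35 to 0.975 m from the base axis. Payload 7.1 kg.
Tool frame: the origin (TCP) lies on the centre line of the jaws, within the pads' length; the fingertips stand 25 mm ahead of it and the grasp point (between the pads) lies 6 mm ahead of it (env.tip_extent is the distance from the TCP to the fingertips, in m); z points along the fingers, y is the line along which they close (so a half turn about z gives the same grasp; the last joint's range is limited). The gripper opens to 88 mm and grips with 3 to 60 N. Pads are 20 mm wide; open, the fingers measure 115 mm over their backs; the gripper's body (75 mm by 178 mm) begins 61 mm behind the grasp point.
Start: joints at [-1.177, 0.423, 1.63, -0, 1.089, -0.019], TCP at [0.251, -0.572, 0.248] pointing down, gripper open.
Joint ranges: [-3, 3], [-0.9, 2.11], [0.09, 2.58], [-1.31, 4.45], [0.11, 2.69], [-2.54, 2.54]. Speed limits (rad/s): [2.39, 2.39, 3.01, 3.14, 3.14, 3.14].

INTERFACE

Orientations are given as a unit quaternion [x, y, z, w].
In Python, from rig import monitor, imaging, env gives the robot as it stands.
- The arm moves only by the shell command python3 -m creep 'ROWS' [OPENING] [FORCE]. ROWS is JSON, a list of rows, each a list of 6 numbers: the shift along the tool's x, y, z in units of 0.2 m (1.0 is 0.2 m), then the turn, a rotation vector about the tool's x, y, z in units of 120 degrees (1.0 is 120 degrees). A call has 1 to 12 rows; each row is the pose to reach, as a shift and turn from the pose commanded when the call began, along the tool's axes at that moment; what a row does not reach only later rows make up. A row lasts 1/12 s, in which the tool goes at most 41.7 mm and 7.16 degrees, less where a joint would pass 70% of its speed; a pose out of reach is approached as far as the arm can. A call with a number of a shift or a turn outside -1 to 1 is refused whole. A call with a gripper value outside its range is refused whole. OPENING is the opening, from 0 (shut) to 1 (fully open), set as the call begins (- or left out, the last holds). The fingers move at their own pace and stop on an object; FORCE is the grip in N (left out, the last holds). Time passes only in rows, so rows that repeat a pose let the fingers close. It gives the time, the measured TCP pose, the force, the opening and the grip force at its end, in the units of the state.
- monitor.read_state(): the state, without advancing time (a new reading comes with each control period).
- imaging.snapshot(name): name is "scene" or "top" or "wrist"; returns (picture, depth): 400x640x3 uint8, red, green, blue; 400x640 float32, m along the optical axis (not along the pixel's ray), 0 where there is no reading.
- imaging.camera_info(name): a dict with "fx", "fy", "cx", "cy" (pixels), "k1" (the pictures are not rectified: a ray, as slopes to the right and down, at radius r is drawn at 1 + k1 r^2 times it, then the intrinsics apply), "R" (3x3) and "t" (3): a world point X has camera coordinates R X + t; the wrist camera has in their place "T_tool_cam" (4x4, takes a point from camera to tool coordinates, whose origin is the TCP and whose axes are the flange's). Camera axes: x right, y down, z forward; pixel columns grow to the right and rows downward; lengths in m; the calibration is good to about 2 mm. A picture is of the moment at which its call begins: read the wrist's pose just before it. camera_info takes no time and is no camera call.
- env.finish_job(): hands the job in; it is judged then, once.
The state is a dict: "clock": time; "q": joint angles; "joint_velocities": joint speeds; "joint_efforts": joint torques, N m; "ee_pos": TCP position; "tcp_rot": TCP orientation; "wrist_force": force on the tool from outside, world axes, zero at the start; "torque": the same for the moment, N m; "grip_width": finger opening in m; "grip_force": force on a finger pad.
Only numpy, scipy, OpenCV 4.12 (cv2) and the standard library are available. Lean on these libraries where they do the work, as an engineer would, in place of code of your own. Each camera call takes 0.05 s, during which the arm holds its last target. There are 200 camera calls.

TASK

Pick up the drilled hold-down strap and lower it over the tall stud on the die shoe, keeping it level so it does not bind. Lower it gently all the way rather than letting it drop, and leave it lying flat on the shoe, lengthwise along it. Leave the other strap, the one without a hole, where it lies.

Things in the scene. Friction and masses are not known exactly. Their poses are not given: they have to be found in the camera images.
- strap: Drilled aluminium strap, loose, flat: bar 250 x 60 x 12 mm, 0.5-0.8 kg. Origin: underside, below the middle of the rib; x along the bar to the hole, z up; bar x = -130 to +120. Rib on top to grip, at the balance point: 60 long (x), 16 thick (y), 45 high, top at z = 57. Through hole 38 mm wide at x = +90, with a collar 56 mm across, 18 mm above the bar.
- strap_hole (a point): Centre of the drilled strap's hole (30 mm deep with its collar), at the level of the strap's underside; axes as the strap's.
- shoe: Fixed grey cast-iron die shoe, slab 290 x 100 x 30 mm with an upright steel stud 18 mm thick near one end. Origin: stud's axis at bench level; slab x = -240 to +50, y = -50 to +50, top z = 30; stud tip z = 175 (all mm). The fitted strap's x points along the shoe's x, so its rib is 90 mm from the stud on the shoe's -x side, the long side of the slab.
- blank: The other strap, to be left alone: the same bar and rib as the drilled one, but no hole and no collar. Origin and axes alike.

How it is judged:
On the way:
1. The drilled strap is on the stud, level, part of the way down: its hole around the stud, its underside more than 60 mm above the bench and below the stud's tip, tilted less than 15 degrees (horizontal distance between strap_hole and shoe below 0.013 m and z of strap_hole in the frame of shoe between 0.06 and 0.165 m and angle between strap's own z axis and vertical below 0.26 rad), for 0.1 s.
At the end, for the whole second after the job is handed in: The drilled strap lies at rest and released on the die shoe with its hole around the stud (centres within 13 mm), fully down (underside within 7 mm of the shoe's top, tilted less than 6 degrees), along the shoe within 20 degrees with its rib over the slab's long side (horizontal distance between strap_hole and shoe below 0.013 m and z of strap_hole in the frame of shoe between 0.025 and 0.037 m and angle between strap's own z axis and vertical below 0.1 rad and x of strap in the frame of shoe below -0.06 m and angle between the x axis of strap and the x axis of shoe, either way round below 0.35 rad and linear speed of strap below 0.02 m/s); the robot touches nothing.
It fails at once if the drilled strap drops down the stud (faster than 0.6 m/s) (horizontal distance between strap_hole and shoe below 0.013 m and z of strap_hole in the frame of shoe below 0.165 m and linear speed of strap above 0.6 m/s).
It fails at once if the drilled strap tilts more than 20 degrees on the stud (horizontal distance between strap_hole and shoe below 0.013 m and z of strap_hole in the frame of shoe below 0.165 m and angle between strap's own z axis and vertical above 0.35 rad).
It fails at once if the strap without a hole is moved more than 30 mm (distance of blank from where it was at the start of the episode above 0.03 m).
It also fails if it takes over 48 s, if anything falls off the work surface, if the arm or the gripper's body presses on something with over 40 N, if the wrist force passes 120 N, or if a joint passes its speed limit or range.

## Working session

There is one attempt and no reset: what is moved stays moved. The work goes in short steps, Python scripts to look and compute and a shell command to move; the robot and the scene stay as the last step left them, time stands still between calls to the robot, and variables do not carry over. Pictures are saved under pics/ and viewed, at most 10 in all, crops included, and the job is handed in when it is done.

```bash
mkdir -p pics; ls
python3 - <<'E'
from rig import monitor, imaging, env
import cv2,numpy as np
s=monitor.read_state();print(s)
for n in ["top","scene"]:
    p,d=imaging.snapshot(n);cv2.imwrite(f"pics/{n}0.png",p[:,:,::-1]);np.savez(f"{n}0.npz",p=p,d=d);print(n,imaging.camera_info(n),(d>0).mean())
print(imaging.camera_info("wrist"),env.tip_extent)
E
```

```text
pics
{'clock': 0.0, 'q': array([-1.17702094e+00,  4.23859480e-01,  1.63068195e+00,  2.68157129e-05,
        1.08855869e+00, -1.89723772e-02]), 'joint_velocities': array([0.00110328, 0.00048734, 0.00108655, 0.00016744, 0.0001602 ,
       0.00136798]), 'joint_efforts': array([ 7.09977894e-05, -5.44623435e+01, -2.73663890e+01,  6.42080256e-02,
        2.26752117e-02, -9.85087399e-05]), 'ee_pos': array([ 0.25055636, -0.57202664,  0.24689318]), 'tcp_rot': array([ 9.78781382e-01,  2.04905927e-01, -1.28759094e-04, -7.42748347e-04]), 'wrist_force': array([-0.51292354,  0.34615798,  0.12417093]), 'torque': array([ 0.00391224,  0.00881569, -0.0034842 ]), 'grip_force': 0.0, 'grip_width': 0.0877823752177902}
top {'fx': 395.0603981507998, 'fy': 395.0603981507998, 'cx': 315.7784254656019, 'cy': 196.90160136027646, 'k1': -0.07383573971026579, 'R': array([[-0.00778118, -0.99996048,  0.00430085],
       [-0.98548946,  0.00693915, -0.16959471],
       [ 0.16955816, -0.00555809, -0.98550451]]), 't': array([-0.05013976,  0.57621154,  0.82439012])} 0.99590234375
scene {'fx': 410.77309313838947, 'fy': 410.77309313838947, 'cx': 319.0850061451079, 'cy': 201.89675761408282, 'k1': -0.09354898446402436, 'R': array([[-0.48666638,  0.87335255,  0.02027707],
       [ 0.5249576 ,  0.31092235, -0.79230474],
       [-0.69826596, -0.37494348, -0.60978851]]), 't': array([ 0.32301831, -0.25199275,  1.37410433])} 0.9957578125
{'fx': 316.64799603734133, 'fy': 316.64799603734133, 'cx': 322.48771978639286, 'cy': 202.67191196169998, 'k1': -0.06423983899532573, 'T_tool_cam': array([[-2.44155926e-04, -9.55341386e-01, -2.95504276e-01,
         8.25758491e-02],
       [ 9.99999871e-01, -3.65043342e-04,  3.53920826e-04,
         4.32185439e-04],
       [-4.45987081e-04, -2.95504151e-01,  9.55341351e-01,
        -1.37039538e-01],
       [ 0.00000000e+00,  0.00000000e+00,  0.00000000e+00,
         1.00000000e+00]])} 0.025
```

View pics/top0.png

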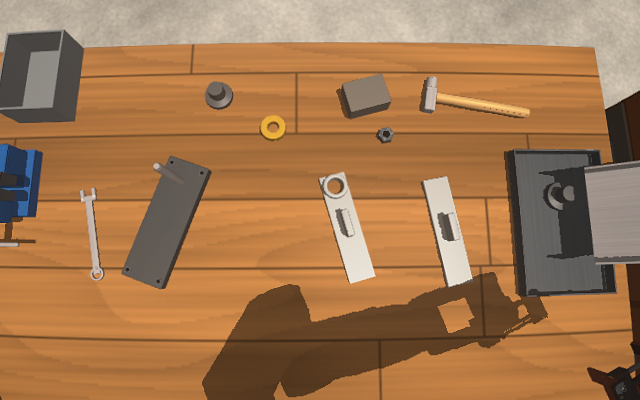

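View pics/scene0.png

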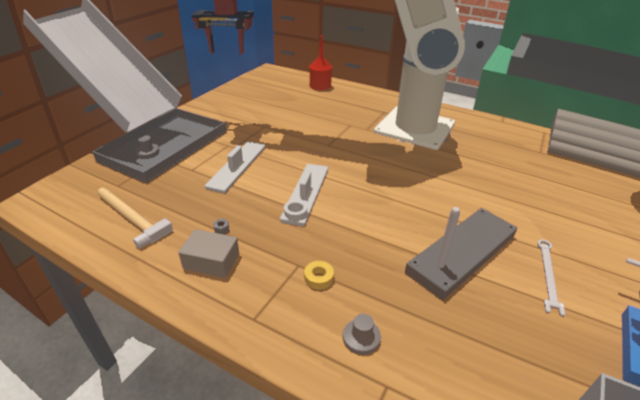

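The top view shows the drilled strap with its collar at (335,186) and rib at (345,222), and the blank at (447,230). The shoe is centred near (167,222), with its stud tip at (157,166). The scene view agrees.

```bash
cat > h.py <<'E'
import numpy as np,cv2
from rig import imaging,monitor
from scipy.spatial.transform import Rotation as Rot
def cloud(name,d,st=None):
    c=imaging.camera_info(name)
    K=np.array([[c['fx'],0,c['cx']],[0,c['fy'],c['cy']],[0,0,1]])
    v,u=np.mgrid[:400,:640]
    r=cv2.undistortPoints(np.stack([u,v],-1).reshape(-1,1,2).astype(np.float64),K,np.array([c['k1'],0,0,0.])).reshape(400,640,2)
    P=np.dstack([r*d[...,None],d])
    if name=='wrist':
        T=c['T_tool_cam'];R=Rot.from_quat(st['tcp_rot']).as_matrix()
        return (P@T[:3,:3].T+T[:3,3])@R.T+st['ee_pos']
    return (P-c['t'])@c['R']
def rect(X):
    (c,s,a)=cv2.minAreaRect((X*1000).astype(np.float32)); b=cv2.boxPoints((c,s,a))
    e=b[1]-b[0] if np.linalg.norm(b[1]-b[0])>np.linalg.norm(b[2]-b[1]) else b[2]-b[1]
    return np.round(c,1),np.round(s,1),round(float(np.degrees(np.arctan2(e[1],e[0]))),1)
E
python3 - <<'E'
from h import *
for n,boxes in [("top",dict(strap=(313,165,380,290),shoe=(115,140,215,295),blank=(415,172,480,292))),("scene",dict(strap=(275,158,335,230),shoe=(400,200,525,300)))]:
    d=np.load(n+"0.npz")['d'];P=cloud(n,d)
    for k,(a,b,c,e) in boxes.items():
        X=P[b:e,a:c].reshape(-1,3)
        print(n,k,[int(q*1000) for q in np.percentile(X[:,2],[1,25,50,75,99,100])])
        for lo,hi in [(.006,.02),(.024,.036),(.05,.062),(.06,.165),(.165,.19)]:
            Y=X[(X[:,2]>lo)&(X[:,2]<hi)]
            if len(Y)>3: print(lo,hi,len(Y),Y.mean(0).round(4),rect(Y[:,:2]))
E
```

```text
top strap [-3, 0, 1, 11, 58, 910]
0.006 0.02 2213 [ 0.4916 -0.1292  0.0124] (array([ 508.7, -101.9]), array([251.1, 105.5]), 15.5)
0.024 0.036 274 [ 0.6006 -0.0989  0.0299] (array([561.3, -98.9]), array([144. ,  52.9]), 1.9)
0.05 0.062 205 [ 0.5196 -0.1218  0.0569] (array([ 520., -122.]), array([59.6, 16.2]), 15.5)
0.06 0.165 9 [ 0.5194 -0.1226  0.0604] (array([ 519.5, -121.4]), array([47.5, 10.1]), 19.2)
top shoe [-2, 0, 2, 29, 165, 910]
0.006 0.02 257 [0.5105 0.2446 0.013 ] (array([559.5, 258.1]), array([323.5, 181.7]), 19.7)
0.024 0.036 5344 [0.521  0.2872 0.0305] (array([527.5, 286.9]), array([102.9, 290.6]), -19.7)
0.05 0.062 13 [0.6126 0.2492 0.0567] (array([612.9, 249.3]), array([ 5., 16.]), -37.3)
0.06 0.165 181 [0.6133 0.2491 0.1164] (array([613.4, 250.1]), array([ 9. , 17.5]), -35.7)
0.165 0.19 71 [0.6157 0.2533 0.1729] (array([616.4, 253.9]), array([15.8, 15.5]), 1.7)
top blank [-3, 0, 1, 11, 58, 910]
0.006 0.02 2445 [ 0.4985 -0.3552  0.012 ] (array([ 503.6, -356.6]), array([250. ,  62.2]), 10.7)
0.024 0.036 49 [ 0.5063 -0.3482  0.0297] (array([ 507.2, -348.2]), array([58.
[... 312 characters left out ...]
[256.3,  60.7]), 15.5)
0.024 0.036 250 [ 0.5929 -0.1001  0.0291] (array([560.9, -97. ]), array([ 54.4, 143.6]), -1.5)
0.05 0.062 101 [ 0.5215 -0.1193  0.0559] (array([ 519.2, -121. ]), array([59.4, 16.1]), 15.5)
scene shoe [-2, 0, 1, 28, 164, 631]
0.006 0.02 430 [0.612  0.2838 0.0131] (array([558.2, 322.9]), array([ 92.9, 302. ]), -39.0)
0.024 0.036 3900 [0.5418 0.2872 0.0293] (array([528.2, 287.6]), array([101.6, 292. ]), -19.6)
0.05 0.062 41 [0.6232 0.255  0.0562] (array([622.9, 255.3]), array([ 8.1, 17.8]), -82.7)
0.06 0.165 424 [0.623  0.2552 0.1145] (array([621.6, 255.3]), array([13.3, 18.6]), -81.8)
0.165 0.19 75 [0.6201 0.2549 0.1715] (array([619.1, 255. ]), array([14.9, 14.6]), 48.8)
```

```bash
cat > go.py <<'E'
# python3 go.py x y z yawdeg : shift/turn units from the measured pose to target (tool down, tool x at yaw)
import sys
from h import *
x,y,z,a=map(float,sys.argv[1:5]);s=monitor.read_state()
R=Rot.from_quat(s['tcp_rot']);T=Rot.from_euler('z',a,degrees=True)*Rot.from_quat([1,0,0,0])
print('t',round(s['clock'],2),'pos',s['ee_pos'].round(4),'F',s['wrist_force'].round(1),'w',round(s['grip_width'],4),'q',s['q'].round(2))
print('shift',(R.inv().apply(np.array([x,y,z])-s['ee_pos'])/.2).round(3),'turn',((R.inv()*T).as_rotvec()/np.radians(120)).round(3))
E
python3 -m creep '[[1,-0.713,0,0,0,0.068],[1,-0.713,0,0,0,0.068],[1,-0.713,0,0,0,0.068],[1,-0.713,0,0,0,0.068],[1,-0.713,0,0,0,0.068],[1,-0.713,0,0,0,0.068],[1,-0.713,0,0,0,0.068]]' 1 40
python3 go.py 0.5197 -0.1217 0.16 15.5
```

```text
clock: 0.68
ee_pos: [0.3786, -0.3566, 0.2473]
tcp_rot: [0.991, 0.137, -0.0, -0.001]
wrist_force: [-1.4, 0.4, -0.1]
grip_width: 0.088
grip_force: 0.0
t 0.68 pos [ 0.3786 -0.3566  0.2473] F [-1.4  0.4 -0.1] w 0.088 q [-0.78  0.27  1.86  0.    1.01  0.52]
shift [ 0.997 -0.938  0.439] turn [-0.001 -0.     0.002]
```

```bash
python3 -m creep '[[0.99,-0.935,0.2,0,0,0],[0.99,-0.935,0.2,0,0,0],[0.99,-0.935,0.2,0,0,0],[0.99,-0.935,0.2,0,0,0],[0.99,-0.935,0.2,0,0,0],[0.99,-0.935,0.2,0,0,0],[0.99,-0.935,0.43,0,0,0],[0.99,-0.935,0.43,0,0,0],[0.99,-0.935,0.43,0,0,0],[0.99,-0.935,0.43,0,0,0],[0.99,-0.935,0.43,0,0,0]]'
python3 go.py 0.5197 -0.1217 0.047 15.5
python3 - <<'E'
from h import *
s=monitor.read_state();p,d=imaging.snapshot("wrist");cv2.imwrite("pics/w1.png",p[:,:,::-1])
P=cloud("wrist",d,s).reshape(-1,3)
P=P[(abs(P[:,0]-.52)<.2)&(abs(P[:,1]+.12)<.12)]
for lo,hi in [(.006,.02),(.024,.036),(.05,.062)]:
    Y=P[(P[:,2]>lo)&(P[:,2]<hi)]
    if len(Y)>3: print(lo,len(Y),Y.mean(0).round(4),rect(Y[:,:2]))
E
```

```text
clock: 1.6
ee_pos: [0.5175, -0.1298, 0.1624]
tcp_rot: [0.991, 0.134, 0.0, 0.0]
wrist_force: [-0.1, -0.1, 0.2]
grip_width: 0.0877
grip_force: 0.0
t 1.6 pos [ 0.5175 -0.1298  0.1624] F [-0.1 -0.1  0.2] w 0.0877 q [-0.27  0.41  1.89 -0.    0.84  1.03]
shift [ 0.021 -0.036  0.577] turn [ 0.    -0.    -0.001]
0.006 11339 [ 0.5094 -0.1284  0.012 ] (array([ 561.1, -131.6]), array([155.6, 345.2]), -8.9)
0.024 2159 [ 0.606  -0.099   0.0297] (array([589.9, -98. ]), array([55.3, 88.7]), -3.6)
0.05 1387 [ 0.522  -0.1224  0.0565] (array([ 520.3, -122.6]), array([59. , 15.7]), 15.5)
```

View pics/w1.png

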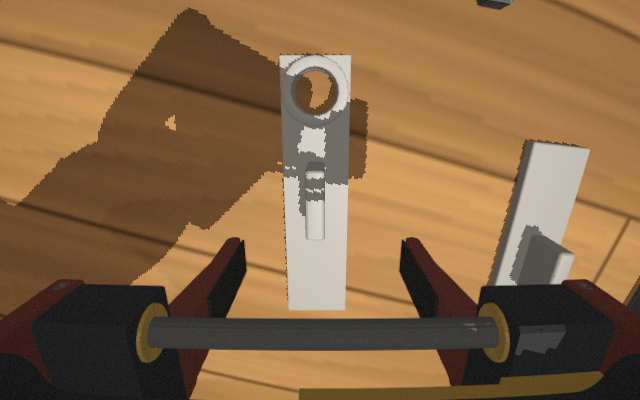

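The wrist view shows the rib at (315,200), centred between the fingers, and the collar at (316,90). Next I check how the arm settled and lower partway.

```bash
python3 -m creep '[[0,0,0.2,0,0,0],[0,0,0.2,0,0,0],[0,0,0.2,0,0,0],[0,0,0.2,0,0,0]]'
python3 go.py 0.5200 -0.1220 0.047 15.5
```

```text
clock: 1.98
ee_pos: [0.5179, -0.1293, 0.1231]
tcp_rot: [0.991, 0.134, 0.0, 0.0]
wrist_force: [0.5, -0.4, 0.1]
grip_width: 0.0878
grip_force: 0.0
t 1.98 pos [ 0.5179 -0.1293  0.1231] F [ 0.5 -0.4  0.1] w 0.0878 q [-0.27  0.47  1.91 -0.    0.76  1.03]
shift [ 0.02  -0.033  0.38 ] turn [ 0.    -0.    -0.001]
```

```bash
python3 -m creep '[[0.02,-0.033,0.1,0,0,0],[0.02,-0.033,0.2,0,0,0],[0.02,-0.033,0.28,0,0,0],[0.02,-0.033,0.34,0,0,0],[0.02,-0.033,0.38,0,0,0],[0.02,-0.033,0.38,0,0,0],[0.02,-0.033,0.38,0,0,0]]'
python3 go.py 0.5200 -0.1220 0.047 15.5
```

```text
clock: 2.57
ee_pos: [0.5201, -0.1213, 0.0463]
tcp_rot: [0.991, 0.135, 0.0, 0.0]
wrist_force: [0.3, -0.6, -0.7]
grip_width: 0.0876
grip_force: 0.0
t 2.57 pos [ 0.5201 -0.1213  0.0463] F [ 0.3 -0.6 -0.7] w 0.0876 q [-0.25  0.61  1.93  0.    0.6   1.05]
shift [-0.001  0.003 -0.004] turn [ 0. -0. -0.]
```

```bash
python3 -m creep '[[0,0,0,0,0,0],[0,0,0,0,0,0],[0,0,0,0,0,0],[0,0,0,0,0,0],[0,0,0,0,0,0],[0,0,0,0,0,0],[0,0,0,0,0,0],[0,0,0,0,0,0],[0,0,0,0,0,0],[0,0,0,0,0,0],[0,0,0,0,0,0],[0,0,0,0,0,0]]' 0 45
python3 -m creep '[[0,0,-0.05,0,0,0],[0,0,-0.1,0,0,0],[0,0,-0.2,0,0,0],[0,0,-0.3,0,0,0],[0,0,-0.4,0,0,0],[0,0,-0.5,0,0,0],[0,0,-0.6,0,0,0],[0,0,-0.7,0,0,0],[0,0,-0.8,0,0,0],[0,0,-0.9,0,0,0],[0,0,-0.95,0,0,0],[0,0,-0.95,0,0,0]]'
python3 go.py 0.5200 -0.1220 0.247 15.5
```

```text
clock: 3.57
ee_pos: [0.5199, -0.1213, 0.0457]
tcp_rot: [0.991, 0.135, 0.0, 0.0]
wrist_force: [0.3, -1.8, -0.9]
grip_width: 0.0157
grip_force: 45.0
clock: 4.57
ee_pos: [0.5206, -0.1213, 0.2383]
tcp_rot: [0.991, 0.135, 0.002, 0.001]
wrist_force: [0.6, -0.5, -5.9]
grip_width: 0.0156
grip_force: 45.0
t 4.57 pos [ 0.5206 -0.1213  0.2383] F [ 0.6 -0.5 -5.9] w 0.0156 q [-0.25  0.3   1.84  0.    1.    1.05]
shift [-0.004  0.003 -0.044] turn [ 0.001 -0.002 -0.   ]
```

```bash
python3 -m creep '[[0.25,-0.97,-0.12,0,0,0],[0.25,-0.97,-0.12,0,0,0.1],[0.25,-0.97,-0.12,0,0,0.15],[0.25,-0.97,-0.12,0,0,0.15],[0.25,-0.97,-0.12,0,0,0.15],[0.25,-0.97,-0.12,0,0,0.15],[0.25,-0.97,-0.12,0,0,0.15]]'
python3 go.py 0.5328 0.2851 0.262 -19.7
```

```text
clock: 5.15
ee_pos: [0.5151, 0.0814, 0.2587]
tcp_rot: [1.0, -0.02, -0.001, 0.0]
wrist_force: [0.0, -0.5, -6.9]
grip_width: 0.0157
grip_force: 45.0
t 5.15 pos [0.5151 0.0814 0.2587] F [ 0.  -0.5 -6.9] w 0.0157 q [0.13 0.26 1.85 0.   1.04 1.74]
shift [ 0.048 -1.021 -0.017] turn [0.    0.001 0.145]
```

```bash
python3 -m creep '[[0.045,-0.98,-0.02,0,0,0.05],[0.045,-0.98,-0.02,0,0,0.1],[0.045,-0.98,-0.02,0,0,0.145],[0.045,-0.98,-0.02,0,0,0.145],[0.045,-0.98,-0.02,0,0,0.145],[0.045,-0.98,-0.02,0,0,0.145],[0.045,-0.98,-0.02,0,0,0.145],[0.045,-0.98,-0.02,0,0,0.145],[0.045,-0.98,-0.02,0,0,0.145]]'
python3 go.py 0.5328 0.2851 0.262 -19.7
python3 - <<'E'
from h import *
s=monitor.read_state();p,d=imaging.snapshot("wrist");cv2.imwrite("pics/w2.png",p[:,:,::-1])
P=cloud("wrist",d,s)
np.savez("w2.npz",p=p,d=d,P=P)
zu=s['ee_pos'][2]-.0457
for lo,hi in [(zu+.006,zu+.02),(zu+.024,zu+.036),(.16,.18)]:
    m=(P[...,2]>lo)&(P[...,2]<hi)&(abs(P[...,0]-.55)<.2)&(abs(P[...,1]-.27)<.2)&(P[...,0]<.72);Y=P[m]
    if len(Y)>3: print(round(lo,3),len(Y),Y.mean(0).round(4),rect(Y[:,:2]))
p,d=imaging.snapshot("scene");cv2.imwrite("pics/s2.png",p[:,:,::-1])
E
```

```text
clock: 5.9
ee_pos: [0.5333, 0.2727, 0.2628]
tcp_rot: [0.985, -0.174, -0.001, 0.001]
wrist_force: [0.1, 1.4, -6.2]
grip_width: 0.0157
grip_force: 45.0
t 5.9 pos [0.5333 0.2727 0.2628] F [ 0.1  1.4 -6.2] w 0.0157 q [ 0.45  0.37  1.67 -0.    1.1   2.37]
shift [-0.024 -0.057  0.004] turn [ 0.001  0.001 -0.002]
0.223 14854 [0.5612 0.263  0.2291] (array([538.4, 271.2]), array([ 60.7, 228.4]), -19.9)
0.241 6960 [0.6139 0.2438 0.2466] (array([593.5, 251.2]), array([ 54.8, 106.4]), -19.4)
0.16 527 [0.6183 0.2549 0.1728] (array([618.5, 255.2]), array([17.6, 17.3]), 24.6)
```

View pics/w2.png

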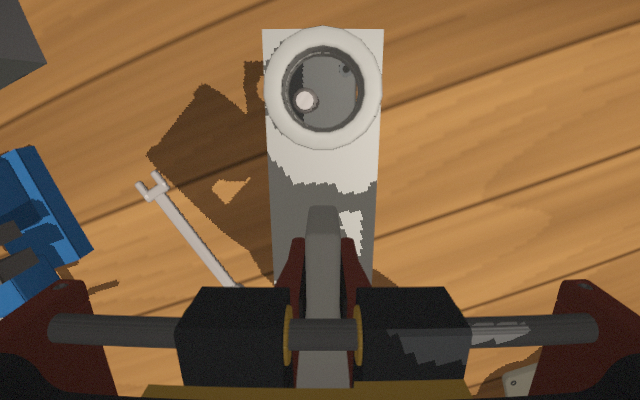

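Through the hole, centred near (323,88), the stud tip shows at (304,100). So the tool needs about 13 mm more sideways. I'll measure the collar centre to confirm.

```bash
python3 - <<'E'
from h import *
z=np.load("w2.npz");P=z['P'];s=monitor.read_state();e=s['ee_pos']
zc=.2466
m=(abs(P[...,2]-zc)<.004)
l=(P-e)@Rot.from_quat(s['tcp_rot']).as_matrix()
m&=(l[...,0]>.05)&(l[...,0]<.13)&(abs(l[...,1])<.04)
c,r=cv2.minEnclosingCircle((P[m][:,:2]*1000).astype(np.float32));print('collar',c,r)
b=np.array(c)/1000;st=np.array([.6183,.2551]);print(st-b, ((np.r_[st-b,0])@Rot.from_quat(s['tcp_rot']).as_matrix()/.2).round(3))
# bar levelness
m=(abs(P[...,2]-.2285)<.01)&(abs(l[...,1])<.028)&(l[...,0]>.03)&(l[...,0]<.13);Y=P[m];A=np.c_[Y[:,:2],np.ones(len(Y))];print('tilt deg',np.degrees(np.linalg.lstsq(A,Y[:,2],rcond=None)[0][:2]))
E
python3 go.py 0.5328 0.2851 0.262 -19.7
```

```text
collar (617.5177001953125, 242.48300170898438) 28.012882232666016
[0.0007823 0.012617 ] [-0.018 -0.061 -0.   ]
tilt deg [-0.1321381 -0.1020191]
t 6.0 pos [0.5336 0.273  0.2633] F [ 0.1  0.6 -5.8] w 0.0156 q [ 0.45  0.37  1.67 -0.    1.1   2.37]
shift [-0.025 -0.055  0.007] turn [ 0.     0.    -0.003]
```

```bash
python3 -m creep '[[-0.01,-0.03,0,0,0,0],[-0.02,-0.06,0,0,0,0],[-0.02,-0.06,0,0,0,0],[-0.02,-0.06,0,0,0,0],[-0.02,-0.06,0,0,0,0]]'
python3 - <<'E'
from h import *
s=monitor.read_state();p,d=imaging.snapshot("wrist");cv2.imwrite("pics/w3.png",p[:,:,::-1])
P=cloud("wrist",d,s);e=s['ee_pos'];R=Rot.from_quat(s['tcp_rot']).as_matrix();l=(P-e)@R
n=(l[...,0]>.05)&(l[...,0]<.13)&(abs(l[...,1])<.04)
m=n&(abs(l[...,2]-(.2628-.2466))<.004)
c,r=cv2.minEnclosingCircle((P[m][:,:2]*1000).astype(np.float32))
t,rt=cv2.minEnclosingCircle((P[n&(abs(P[...,2]-.174)<.006)][:,:2]*1000).astype(np.float32))
print(e,c,r,t,rt); print((np.r_[np.array(t)-c,0]/1000@R/.2).round(3))
E
```

```text
clock: 6.42
ee_pos: [0.5339, 0.2874, 0.2637]
tcp_rot: [0.985, -0.173, -0.0, 0.0]
wrist_force: [0.6, -0.2, -5.8]
grip_width: 0.0157
grip_force: 45.0
[0.533876   0.28737987 0.26367055] (618.1987915039062, 257.387451171875) 28.087770462036133 (618.3296508789062, 255.410400390625) 8.796351432800293
[0.004 0.009 0.   ]
```

```bash
python3 -m creep '[[0.004,0.009,0.03,0,0,0],[0.004,0.009,0.08,0,0,0],[0.004,0.009,0.13,0,0,0],[0.004,0.009,0.18,0,0,0],[0.004,0.009,0.23,0,0,0],[0.004,0.009,0.28,0,0,0],[0.004,0.009,0.33,0,0,0],[0.004,0.009,0.38,0,0,0],[0.004,0.009,0.43,0,0,0],[0.004,0.009,0.48,0,0,0],[0.004,0.009,0.52,0,0,0],[0.004,0.009,0.52,0,0,0]]'
python3 go.py 0.5336 0.2855 0.0765 -19.7
python3 - <<'E'
from h import *
p,d=imaging.snapshot("scene");cv2.imwrite("pics/s4.png",cv2.resize(p[180:320,360:560,::-1],None,fx=3,fy=3))
E
```

```text
clock: 7.47
ee_pos: [0.5331, 0.2848, 0.1576]
tcp_rot: [0.985, -0.173, -0.001, 0.001]
wrist_force: [-0.5, -0.4, -6.0]
grip_width: 0.0159
grip_force: 45.0
t 7.47 pos [0.5331 0.2848 0.1576] F [-0.5 -0.4 -6. ] w 0.0159 q [0.47 0.51 1.73 0.   0.9  2.39]
shift [ 0.002 -0.005  0.405] turn [ 0.001  0.001 -0.002]
```

View pics/s4.png

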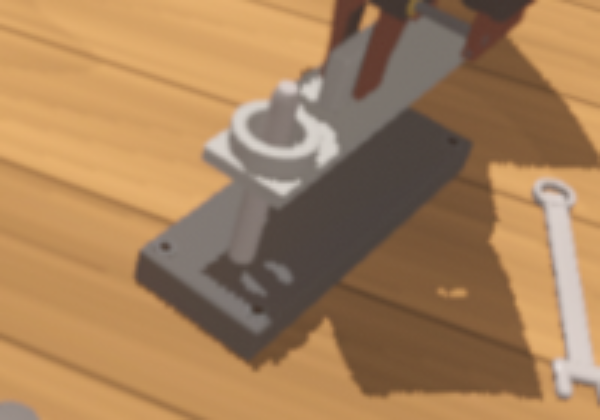

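The crop shows the stud, with its tip at (287,90), through the collar centred at (275,132). The strap is level and the force is unchanged. I'll lower it slowly to about 5 mm above the slab.

```bash
python3 -m creep '[[0,-0.003,0.03,0,0,0],[0,-0.003,0.07,0,0,0],[0,-0.003,0.11,0,0,0],[0,-0.003,0.15,0,0,0],[0,-0.003,0.19,0,0,0],[0,-0.003,0.23,0,0,0],[0,-0.003,0.27,0,0,0],[0,-0.003,0.31,0,0,0],[0,-0.003,0.34,0,0,0],[0,-0.003,0.36,0,0,0],[0,-0.003,0.37,0,0,0],[0,-0.003,0.37,0,0,0]]'
python3 go.py 0.5336 0.2855 0.0757 -19.7
```

```text
clock: 8.52
ee_pos: [0.5341, 0.2858, 0.0852]
tcp_rot: [0.985, -0.173, -0.0, 0.0]
wrist_force: [-0.6, -0.3, -6.2]
grip_width: 0.0158
grip_force: 45.0
t 8.52 pos [0.5341 0.2858 0.0852] F [-0.6 -0.3 -6.2] w 0.0158 q [ 0.47  0.61  1.76 -0.    0.77  2.39]
shift [-0.002  0.002  0.047] turn [ 0.     0.    -0.002]
```

```bash
python3 -m creep '[[0,0,0.01,0,0,0],[0,0,0.02,0,0,0],[0,0,0.03,0,0,0],[0,0,0.037,0,0,0],[0,0,0.042,0,0,0],[0,0,0.042,0,0,0]]'
python3 go.py 0.5336 0.2855 0.0757 -19.7
```

```text
clock: 9.02
ee_pos: [0.5342, 0.2858, 0.0771]
tcp_rot: [0.985, -0.173, -0.0, 0.0]
wrist_force: [0.5, 0.7, -6.4]
grip_width: 0.0156
grip_force: 45.0
t 9.02 pos [0.5342 0.2858 0.0771] F [ 0.5  0.7 -6.4] w 0.0156 q [0.47 0.63 1.76 0.   0.75 2.39]
shift [-0.002  0.002  0.007] turn [ 0.     0.    -0.002]
```

```bash
python3 -m creep '[[0,0,0.004,0,0,0],[0,0,0.008,0,0,0],[0,0,0.01,0,0,0],[0,0,0.01,0,0,0]]'
python3 go.py 0.5336 0.2855 0.0757 -19.7
```

```text
clock: 9.35
ee_pos: [0.5344, 0.2859, 0.0757]
tcp_rot: [0.985, -0.173, 0.0, -0.0]
wrist_force: [-1.5, 0.5, -1.0]
grip_width: 0.0158
grip_force: 45.0
t 9.35 pos [0.5344 0.2859 0.0757] F [-1.5  0.5 -1. ] w 0.0158 q [ 0.47  0.63  1.76 -0.    0.75  2.39]
shift [-0.003  0.003 -0.   ] turn [-0.    -0.    -0.002]
```

The wrist force has dropped from -6.4 to -1 N, so the slab now carries the strap. I'll release and retract, raising slowly at first.

```bash
python3 -m creep '[[0,0,0,0,0,0],[0,0,0,0,0,0],[0,0,0,0,0,0],[0,0,0,0,0,0],[0,0,0,0,0,0],[0,0,0,0,0,0],[0,0,0,0,0,0],[0,0,0,0,0,0],[0,0,0,0,0,0]]' 0.6
python3 -m creep '[[0,0,-0.05,0,0,0],[0,0,-0.15,0,0,0],[0,0,-0.25,0,0,0],[0,0,-0.4,0,0,0],[0,0,-0.55,0,0,0],[0,0,-0.7,0,0,0],[0,0,-0.85,0,0,0],[0,0,-0.95,0,0,0],[0,0,-0.95,0,0,0],[0,0,-0.95,0,0,0]]'
python3 - <<'E'
from h import *
s=monitor.read_state();p,d=imaging.snapshot("wrist");P=cloud("wrist",d,s);cv2.imwrite("pics/w5.png",p[:,:,::-1])
m=(abs(P[...,0]-.57)<.15)&(abs(P[...,1]-.27)<.12)
for lo,hi in [(.037,.048),(.055,.066),(.08,.095),(.165,.185)]:
    Y=P[m&(P[...,2]>lo)&(P[...,2]<hi)]
    if len(Y)>3: print(lo,len(Y),Y.mean(0).round(4),rect(Y[:,:2]))
E
```

```text
clock: 10.1
ee_pos: [0.5343, 0.2859, 0.0753]
tcp_rot: [0.985, -0.173, 0.0, -0.0]
wrist_force: [-0.6, -0.1, -0.3]
grip_width: 0.0523
grip_force: 0.0
clock: 10.93
ee_pos: [0.5347, 0.2861, 0.267]
tcp_rot: [0.985, -0.173, 0.001, -0.001]
wrist_force: [-0.3, -0.3, -0.1]
grip_width: 0.0528
grip_force: 0.0
0.037 7237 [0.5226 0.2911 0.0419] (array([529.6, 288. ]), array([ 60.6, 249.2]), -19.9)
0.055 1251 [0.6182 0.256  0.0598] (array([602.1, 256. ]), array([55.3, 87.6]), -0.9)
0.08 834 [0.5358 0.286  0.0866] (array([534.7, 286. ]), array([15.4, 59.1]), -20.2)
0.165 502 [0.6184 0.2552 0.1729] (array([618.6, 255.1]), array([16.8, 17.5]), -66.6)
```

View pics/w5.png

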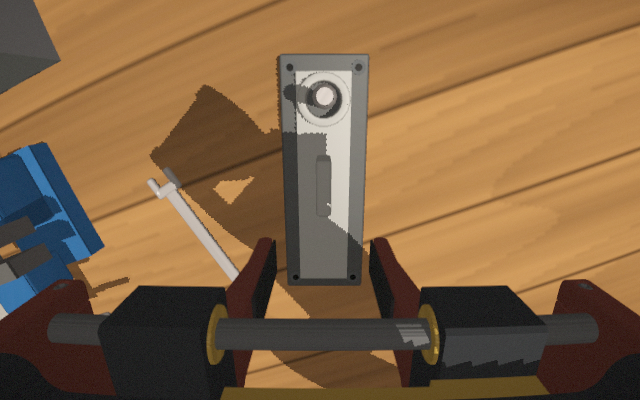

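The strap lies flat on the shoe with its top at z = 0.042. It is along the slab, with the stud at (324,97) centred in the collar, and the gripper is clear of it. I'll hand in.

```bash
python3 -c "
from rig import env
print(env.finish_job())"
```

```text
the job is handed in; nothing more can be done
None
```

The drilled strap is over the stud, lying flat and lengthwise on the shoe and released; I kept clear of the other strap and handed the job in at about 11 s, but the hand-in returned no verdict.

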